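# Turn the press roller to its blanket-change position

### The arm

A 6-joint arm with a two-finger parallel gripper is mounted at the origin on the work surface; the furniture and walls round the work are solid. World frame = base frame: x ahead of the robot, y to its left, z up, the work surface at z = 0. Lengths are in m, angles in degrees, forces in N, time in s.
With the tool pointing down it reaches from about 0.4 to 0.825 m from the base axis. Payload 7 kg.
Tool frame: the origin (TCP) lies at the very end of the fingers, on their centre line; the grasp point (between the pads) lies r.grip_depth behind it (r.grip_depth is the distance from the TCP to the grasp point, in m); z points along the fingers, y is the direction in which the jaws open and shut (so a half turn about z gives the same grasp; the last joint's range is limited). The gripper opens to 88 mm and grips with 3 to 60 N. Pads are 19 mm wide; open, the fingers measure 130 mm over their backs; the gripper's body (78 mm by 193 mm) begins 47 mm behind the grasp point.
Start: joints at [-53.05, 20.546, 0.682, 0, -70.136, -16.507], TCP at [0.236, -0.632, 0.227] pointing down, gripper open.
Joint ranges: [-176.03, 176.03], [-82.01, 121.73], [-58.28, 71.71], [-173.87, 95.51], [-174.79, -0.11], [-173.66, 173.66]. Speed limits (degrees/s): [136.94, 136.94, 172.46, 180, 180, 180].

### API

Orientations are given as [roll, pitch, yaw] about the fixed x, y, z axes, in that order (R = Rz(yaw) Ry(pitch) Rx(roll)).
In Python, from plant import r gives the robot as it stands. The module is installed in compiled form; this text tells all that it offers.
- The arm moves only by the tool step_arm, never from a script. Its argument "increments" is a list of rows, each a list of 3 entries, a list of its own where there are three numbers: the shift along the tool's x, y, z in m, then the turn, a rotation vector about the tool's x, y, z in rad, then the closure, from 0 (fully open) to 1 (shut). In form: [[[x, y, z], [wx, wy, wz], grip], ...]. A call has 1 to 10 rows; each row is the pose to reach, as a shift and turn from the pose commanded when the call began, along the tool's axes at that moment; what a row does not reach only later rows make up. A row lasts 1/10 s, in which the tool goes at most 50 mm and 8.59 degrees, less where a joint would pass 70% of its speed; a pose out of reach is approached as far as the arm can. A call with a gripper value outside its range is refused whole. The fingers move at their own pace and stop on an object; "force" is the grip in N (left out, the last holds). Time passes only in rows, so rows that repeat a pose let the fingers close. It gives the time, the measured TCP pose, the force and the opening at its end, in the units of the state.
- r.get_state(): the state, without advancing time (a new reading comes with each control period).
- r.capture(name): name is "scene" or "top" or "wrist"; returns a dict with "color" (384x512x3 uint8, red, green, blue), "intrinsics" (3x3 intrinsics, pixels), "rvec" (rotation vector, rad) and "tvec" (3), from world to camera coordinates, as OpenCV has them; the wrist camera has in their place "T_tool_cam" (4x4, takes a point from camera to tool coordinates, whose origin is the TCP and whose axes are the flange's). Camera axes: x right, y down, z forward; pixel columns grow to the right and rows downward; lengths in m; the calibration is good to about 2 mm. A picture is of the moment at which its call begins: read the wrist's pose just before it. There is no depth.
- r.close_job(): hands the job in, once; it reports no verdict.
The state is a dict: "time_s": time; "joints": joint angles; "qd": joint speeds; "joint_torque": joint torques, N m; "tcp_pos": TCP position; "eef_rot": TCP orientation; "contact_force": force on the tool from outside, world axes, zero at the start; "moment": the same for the moment, N m; "gripper_width": finger opening in m.
Only numpy, scipy, OpenCV 4.12 (cv2) and the standard library are available. Lean on these libraries where they do the work, as an engineer would, in place of code of your own. Each camera call takes 0.05 s, during which the arm holds its last target.

### The job

Push the bars of the little press's star wheel round with your fingertips, one bar after another, until the one bar that ends in a ball points straight up, so that the clamp strip of the roller faces up for a blanket change. Do not grip or squeeze the wheel, leave the glue bottle, spool and sanding block where they are, and finish clear of everything with the wheel at rest.

Things in the scene. Friction and masses are not known exactly. Their poses are not given: they have to be found in the camera images.
- press: Small grey bench press, fixed. Origin on the table top under the star wheel's centre; x axis level along the wheel's shaft into the press, y to the left as seen facing the wheel, z up. The wheel stands upright in the plane x = 0. The frame (cheeks, rollers, bed) lies at x +35 to +201 mm, |y| < 131 mm and is 184 mm high (roller's clamp strip up to 199 mm): fingers can pass above.
- star_wheel (a joint): Turn of the star wheel, rad. 0 (or any whole turn) = ball-ended bar straight up; grows as the wheel turns clockwise seen facing it (top moving toward the press's -y). Turns endlessly both ways, stays where it is left: 0.25 N m of friction, 2 to 3 N at the bar ends. Starts at 2.0 to 4.28 (ball pointing downward).
- hub (a point): Centre of the star wheel, 160 mm above the table, in the plane of the bars; axes as press. The wheel has a 52 mm hub, no rim, and five straight round steel bars 10 mm thick, 72 degrees apart, with free rounded ends 120 mm from this centre; one carries a ball at its end.
- ball (a point): Centre of the 28 mm black ball on one bar's end, 120 mm from the wheel's centre (the ball reaches 134 mm); its z axis points outward along that bar. The roller's steel clamp strip is in line with this bar and turns with it.
- bottle: Loose white glue bottle with a red pointed cap, standing, 41 mm across, 123 mm high; origin at the centre of its underside.
- spool: Loose red thread spool standing upright, 31 mm across, 40 mm high; origin at the centre of its underside.
- sanding_block: Loose wooden sanding block, 46 x 76 x 26 mm; origin at the centre of its underside.

How it is judged:
By the outcome, as a careful person would: the job done as asked, in the order asked, and still so for the second after the job is handed in, with the robot touching nothing.
It also fails if it takes over 51 s, if anything falls off the work surface, if the arm or the gripper's body presses on something with over 40 N, if the wrist force passes 120 N, or if a joint passes its speed limit or range.

## Working session

There is one attempt and no reset: what is moved stays moved. The work goes in short steps, Python scripts to look and compute and a tool call to move; the robot and the scene stay as the last step left them, time stands still between calls to the robot, and variables do not carry over. Pictures are saved under pics/ and viewed, and the job is handed in when it is done.

Besides the shell and the picture viewer there is one more tool, called in YAML: its name, and indented under it one key for each argument. step_arm: Moves the arm, as the interface text tells. Its arguments: {"type":"object","properties":{"increments":{"type":"array","items":{"type":"array"}},"force":{"type":"number"}},"required":["increments"]}

```bash
mkdir -p pics
python3 - <<'E'
from plant import r
import cv2,numpy as np,pickle
s=r.get_state();print({k:np.round(v,3) if not np.isscalar(v) else v for k,v in s.items()},r.grip_depth)
d={}
for n in("scene","top","wrist"):
    c=r.capture(n);d[n]=c;cv2.imwrite(f"pics/a_{n}.png",c["color"][:,:,::-1])
    print(n,{k:np.round(v,3).tolist() for k,v in c.items() if k!="color"})
pickle.dump(d,open("a.pkl","wb"))
E
```

```text
{'time_s': 0.0, 'joints': array([-5.3052e+01,  2.0589e+01,  6.3300e-01, -1.9000e-02, -7.0136e+01,
       -1.6506e+01]), 'qd': array([-0.029, -0.074,  0.021, -0.093, -0.024, -0.025]), 'joint_torque': array([ 1.0000e-03, -5.8272e+01,  2.9306e+01,  6.9970e+00,  7.0000e-03,
       -0.0000e+00]), 'tcp_pos': array([ 0.236, -0.632,  0.226]), 'eef_rot': array([ 1.79906e+02, -9.00000e-03, -1.59565e+02]), 'contact_force': array([0.485, 0.281, 0.025]), 'moment': array([ 0.023, -0.024, -0.041]), 'gripper_width': 0.0875544809310324} 0.0188
scene {'intrinsics': [[405.482, 0.0, 255.261], [0.0, 405.482, 196.868], [0.0, 0.0, 1.0]], 'rvec': [0.635, -2.49, 1.337], 'tvec': [0.297, 0.338, 0.676]}
top {'intrinsics': [[488.506, 0.0, 246.275], [0.0, 488.506, 195.905], [0.0, 0.0, 1.0]], 'rvec': [2.174, -2.122, 0.163], 'tvec': [-0.141, 0.447, 1.302]}
wrist {'intrinsics': [[306.483, 0.0, 253.144], [0.0, 306.483, 193.831], [0.0, 0.0, 1.0]], 'T_tool_cam': [[-0.0, -0.962, -0.272, 0.073], [1.0, 0.0, -0.001, -0.001], [0.001, -0.272, 0.962, -0.159], [0.0, 0.0, 0.0, 1.0]]}
```

View pics/a_scene.png

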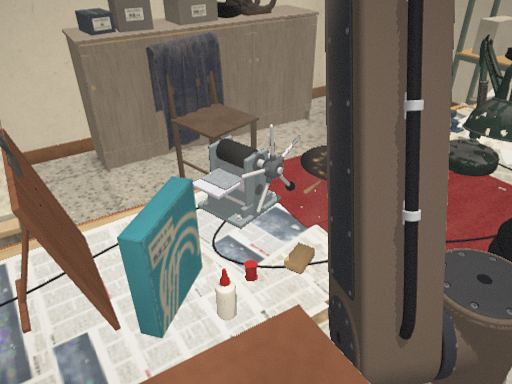

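View pics/a_top.png

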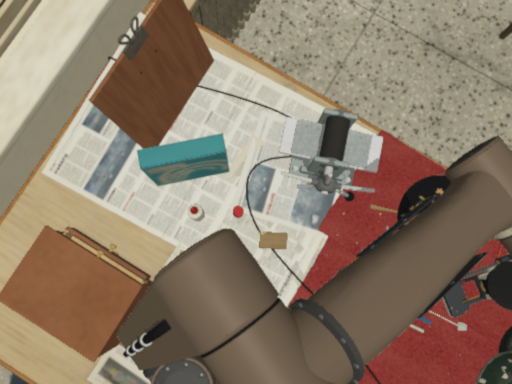

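View pics/a_wrist.png

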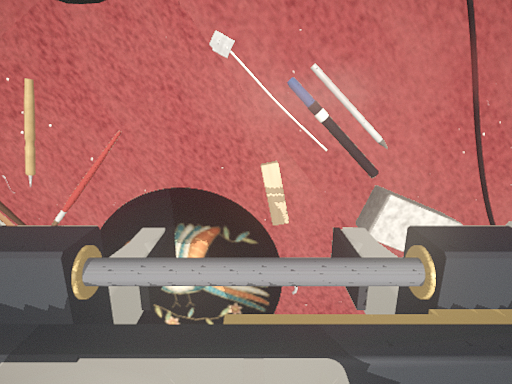

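The scene view shows the press at about (240,180), its wheel at (272,165) and the ball at (290,186). The bottle is at (227,295), the spool at (251,270) and the block at (299,257). In the top view the wheel is near (328,185). I'll enlarge both views.

```bash
cat > h.py <<'E'
import numpy as np,cv2
def cam(c):
    R=cv2.Rodrigues(np.array(c["rvec"],float))[0];return R,np.array(c["tvec"],float),np.array(c["intrinsics"])
def ray(c,u,v):
    R,t,K=cam(c);d=R.T@np.linalg.inv(K)@[u,v,1.];return -R.T@t,d/np.linalg.norm(d)
def onz(c,u,v,z):
    o,d=ray(c,u,v);return o+d*(z-o[2])/d[2]
def tri(rays):
    A=0;b=0
    for o,d in rays:
        P=np.eye(3)-np.outer(d,d);A=A+P;b=b+P@o
    return np.linalg.solve(A,b)
def proj(c,X):
    R,t,K=cam(c);return cv2.projectPoints(np.array(X,float).reshape(-1,3),np.array(c["rvec"],float),np.array(c["tvec"],float),K,None)[0].reshape(-1,2)
def crop(c,u0,v0,w,h,s,fn):
    im=c["color"][v0:v0+h,u0:u0+w,::-1];cv2.imwrite(fn,cv2.resize(im,None,fx=s,fy=s,interpolation=cv2.INTER_CUBIC))
E
python3 - <<'E'
import pickle
from h import *
d=pickle.load(open("a.pkl","rb"))
crop(d["scene"],190,110,120,120,5,"pics/b_scene.png")
crop(d["top"],270,100,120,110,5,"pics/b_top.png")
for n in("scene","top"):print(n,ray(d[n],256,192))
T=d["top"]
print("bottle",onz(T,196,210,.12),"spool",onz(T,238,212,.04),"block",[onz(T,*p,.026).round(3) for p in((260,234),(286,233),(286,247),(260,248))])
E
```

```text
scene (array([0.07248235, 0.47161777, 0.65695537]), array([ 0.40951882, -0.73508298, -0.54032153]))
top (array([ 0.25629901, -0.12623861,  1.35446435]), array([ 0.15394819, -0.02300733, -0.98781102]))
bottle [ 0.39864797 -0.00346805  0.12      ] spool [ 0.40519427 -0.10927766  0.04      ] block [array([ 0.348, -0.17 ,  0.026]), array([ 0.353, -0.241,  0.026]), array([ 0.315, -0.242,  0.026]), array([ 0.31 , -0.171,  0.026])]
```

View pics/b_scene.png

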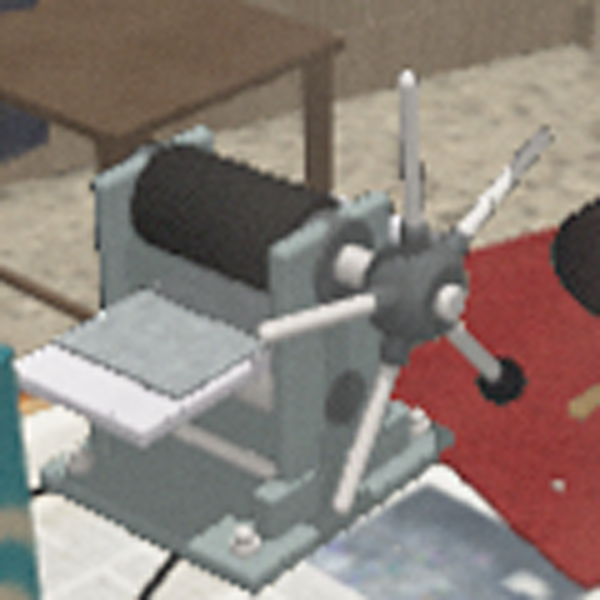

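View pics/b_top.png

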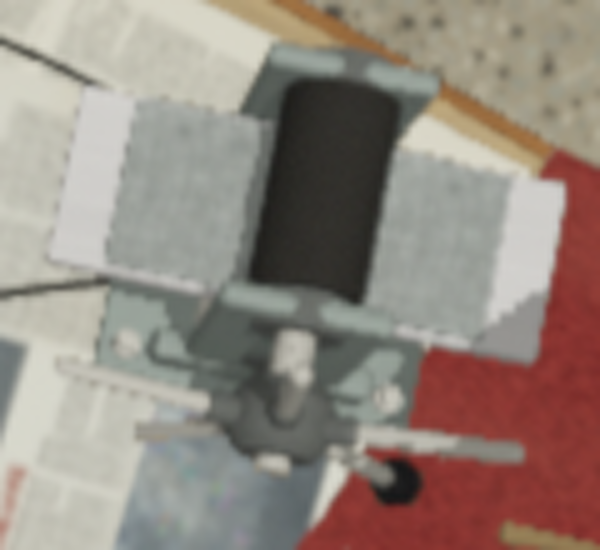

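Run:
```python
import pickle
from h import *
d=pickle.load(open("a.pkl","rb"));S,T=d["scene"],d["top"]
def s(U,V):return ray(S,(U+.5)/5-.5+190,(V+.5)/5-.5+110)
def t(U,V):return ray(T,(U+.5)/5-.5+270,(V+.5)/5-.5+100)
pts={}
for n,a,b in(("up",(407,75),(293,336)),("right",(546,131),(520,453)),("left",(262,334),(62,364)),("down",(342,508),(140,432)),("ball",(500,380),(397,483))):
    ra,rb=s(*a),t(*b);X=tri([ra,rb]);e=[np.linalg.norm(np.cross(X-o,q)) for o,q in(ra,rb)];pts[n]=X;print(n,X.round(4),np.round(e,4))
P=np.array([pts[k] for k in pts]);c=P.mean(0);print("centre",c);u,w,vt=np.linalg.svd(P-c);print(w,vt[2])
for k in pts: print(k,np.linalg.norm(pts[k]-c))
yaw=None
n=vt[2].copy();n[2]=0;n/=np.linalg.norm(n)
if n[0]<0:n=-n
print("press yaw",np.degrees(np.arctan2(n[1],n[0])))
yv=np.array([-n[1],n[0],0])
for k in pts:
    v=pts[k]-c;print(k,np.degrees(np.arctan2(-(v@yv),v[2])), (v@n).round(4))
```

```text
up [ 0.4782 -0.3157  0.2769] [0.008 0.008]
right [ 0.4467 -0.4333  0.2057] [0.0002 0.0002]
left [ 0.49   -0.2153  0.1838] [0.0014 0.0014]
down [ 0.4783 -0.2679  0.0569] [0.0007 0.0007]
ball [ 0.4529 -0.4042  0.0665] [0.0011 0.0011]
centre [ 0.46922486 -0.32730498  0.15795332]
[0.18936924 0.18572516 0.00498899] [-0.98049359  0.19437518  0.02916523]
up 0.11979842761400526
right 0.11842915821158176
left 0.11677404182244519
down 0.11757324489575074
ball 0.12059296444606966
press yaw -11.213057178050438
up -6.29122120069803 0.0066
right 66.23483712239616 -0.0015
left -77.19740793952809 -0.0014
down -149.29006443854246 -0.0026
ball 139.30899920931049 -0.0011
```

step_arm:
  increments:
    - [[0,0,-0.04],[0,0,0],1]
    - [[-0.02,0.01,-0.08],[0,0,-0.1],1]
    - [[-0.06,0.03,-0.12],[0,0,-0.25],1]
    - [[-0.1,0.055,-0.134],[0,0,-0.4],1]
    - [[-0.14,0.08,-0.134],[0,0,-0.55],1]
    - [[-0.18,0.1,-0.134],[0,0,-0.7],1]
    - [[-0.22,0.125,-0.134],[0,0,-0.85],1]
    - [[-0.26,0.145,-0.134],[0,0,-1.0],1]
    - [[-0.292,0.165,-0.134],[0,0,-1.023],1]
    - [[-0.292,0.165,-0.134],[0,0,-1.023],1]

```text
time_s: 1.15
tcp_pos: [0.454, -0.3727, 0.3602]
eef_rot: [-180.0, 0.0, -100.7]
contact_force: [-0.4, -0.1, -0.7]
gripper_width: 0.0132
```

Run:
```python
from plant import r
from h import *
import pickle
s=r.get_state();print(s["time_s"],s["tcp_pos"],s["eef_rot"],s["contact_force"],s["gripper_width"])
d={}
for n in("scene","wrist"):
    c=r.capture(n);d[n]=c
crop(d["scene"],190,90,130,120,5,"pics/c_scene.png")
cv2.imwrite("pics/c_wrist.png",d["wrist"]["color"][:,:,::-1])
```

```text
1.15 [ 0.45402615 -0.37265386  0.36022976] [-1.79998940e+02  4.78176075e-02 -1.00658653e+02] [-0.4444738  -0.06591946 -0.69205897] 0.013232985906220051
```

View pics/c_scene.png

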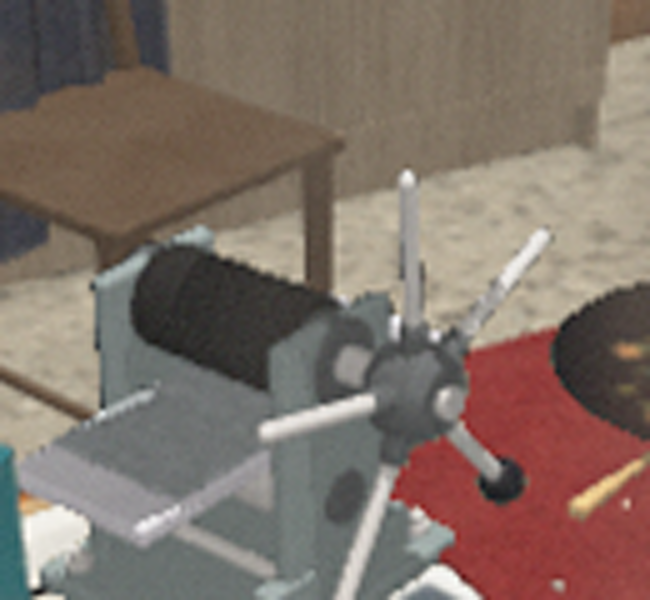

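View pics/c_wrist.png

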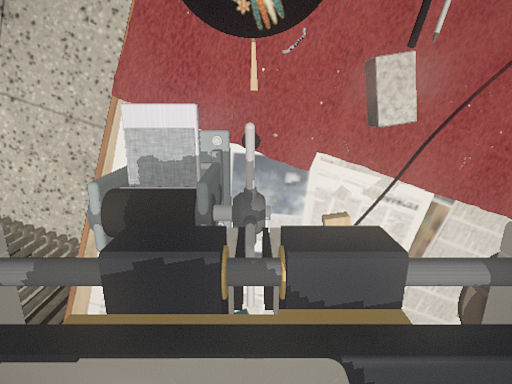

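The wrist view shows the wheel edge-on at u≈250, in line with the fingers and clear of them. The scene view shows the bars unmoved. I'll descend on the -y side of the upright bar and start pushing.

step_arm:
  increments:
    - [[0,0,0.03],[0,0,0],1]
    - [[0,0,0.065],[0,0,0],1]
    - [[0,0,0.1],[0,0,0],1]
    - [[0,0,0.11],[0,0,0],1]
    - [[-0.02,0,0.11],[0,0,0],1]
    - [[-0.03,0,0.11],[0,0,0],1]
    - [[-0.04,0,0.11],[0,0,0],1]
    - [[-0.049,0,0.11],[0,0,0],1]
    - [[-0.057,0,0.112],[0,0,0],1]
    - [[-0.064,0,0.114],[0,0,0],1]

```text
time_s: 2.25
tcp_pos: [0.4645, -0.3131, 0.2475]
eef_rot: [-179.9, -0.1, -100.9]
contact_force: [-0.4, -2.7, 3.8]
gripper_width: 0.0001
```

Run:
```python
from plant import r
from h import *
s=r.get_state();print(s["time_s"],s["tcp_pos"],s["eef_rot"],s["contact_force"],s["gripper_width"])
c=r.capture("scene")
crop(c,190,90,130,120,5,"pics/d_scene.png")
```

```text
2.25 [ 0.46449282 -0.31307533  0.24754078] [-1.79884355e+02 -6.09053132e-02 -1.00925713e+02] [-0.42937801 -2.70497642  3.76925141] 0.00010520045762640943
```

View pics/d_scene.png

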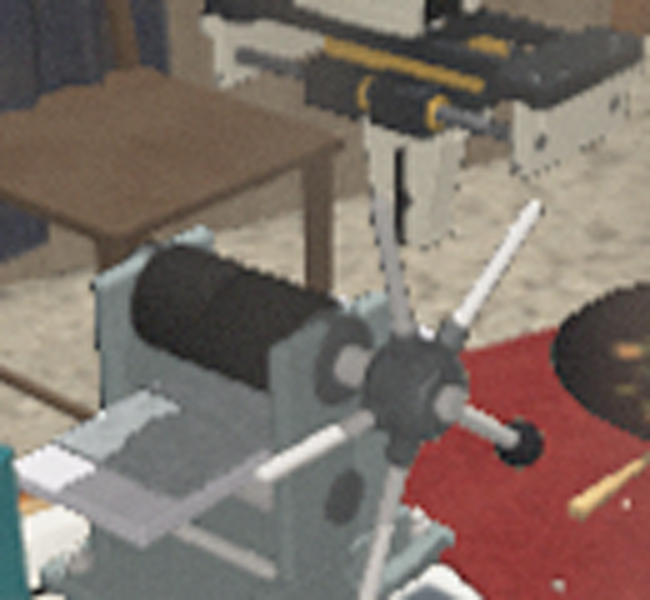

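The upright bar has moved about 20° and the fingertip is on it, so I'll continue along the arc.

step_arm:
  increments:
    - [[-0.008,0,0.002],[0,0,0],1]
    - [[-0.015,0,0.0055],[0,0,0],1]
    - [[-0.022,0,0.0095],[0,0,0],1]
    - [[-0.028,0,0.014],[0,0,0],1]
    - [[-0.034,0,0.019],[0,0,0],1]
    - [[-0.04,0,0.0245],[0,0,0],1]
    - [[-0.044,0,0.029],[0,0,0],1]
    - [[-0.047,0,0.033],[0,0,0],1]
    - [[-0.047,0,0.033],[0,0,0],1]

```text
time_s: 3.2
tcp_pos: [0.4725, -0.2662, 0.2127]
eef_rot: [179.9, 0.0, -100.9]
contact_force: [-0.2, -0.3, 1.3]
gripper_width: 0.0004
```

Run:
```python
from plant import r
from h import *
s=r.get_state();print(s["time_s"],s["tcp_pos"],s["eef_rot"],s["contact_force"],s["gripper_width"])
c=r.capture("scene")
crop(c,190,90,130,120,5,"pics/e_scene.png")
```

```text
3.2 [ 0.47249023 -0.26624587  0.21269891] [ 1.79929242e+02  2.98288715e-02 -1.00927469e+02] [-0.16108251 -0.2731008   1.32785859] 0.00036949320333780073
```

View pics/e_scene.png

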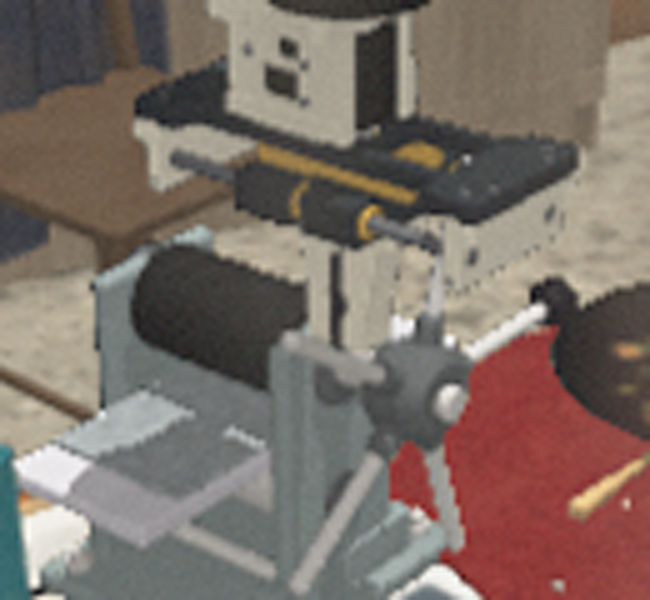

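Stroke 1 worked: the ball bar is now about horizontal on the -y side and the next bar is near the top. I'll lift and go round to behind that bar.

step_arm:
  increments:
    - [[0,0,-0.03],[0,0,0],1]
    - [[0,0,-0.075],[0,0,0],1]
    - [[0,0,-0.12],[0,0,0],1]
    - [[0.01,0,-0.147],[0,0,0],1]
    - [[0.055,0,-0.147],[0,0,0],1]
    - [[0.1,0,-0.147],[0,0,0],1]
    - [[0.138,0,-0.147],[0,0,0],1]
    - [[0.138,0,-0.12],[0,0,0],1]
    - [[0.138,0,-0.08],[0,0,0],1]
    - [[0.138,0,-0.04],[0,0,0],1]

```text
time_s: 4.25
tcp_pos: [0.4463, -0.4028, 0.252]
eef_rot: [-180.0, 0.0, -101.0]
contact_force: [0.7, 0.4, -1.3]
gripper_width: -0.0001
```

Run:
```python
from plant import r
from h import *
s=r.get_state();print(s["time_s"],s["tcp_pos"],s["contact_force"])
c=r.capture("scene")
crop(c,190,90,130,120,5,"pics/f_scene.png")
c=r.capture("wrist")
cv2.imwrite("pics/f_wrist.png",c["color"][:,:,::-1])
```

```text
4.25 [ 0.44631688 -0.40284047  0.25202344] [ 0.69027604  0.40016411 -1.34690982]
```

View pics/f_scene.png

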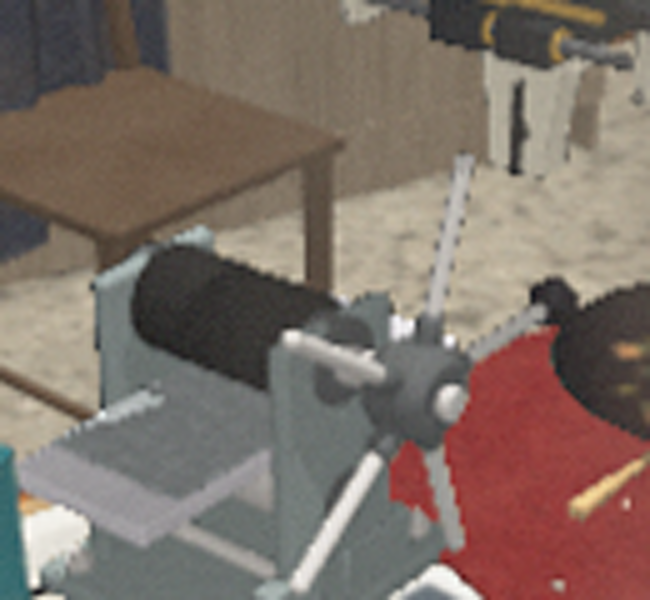

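View pics/f_wrist.png

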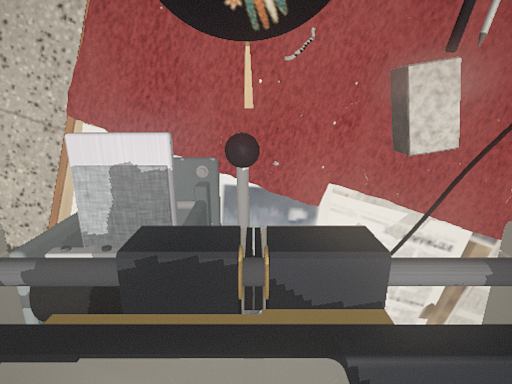

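The finger is behind the next bar, and the ball bar is nearly level at wrist (242,150), well clear. Starting stroke 2.

step_arm:
  increments:
    - [[-0.015,0,0.002],[0,0,0],1]
    - [[-0.028,0,0.002],[0,0,0],1]
    - [[-0.038,0,0.002],[0,0,0],1]
    - [[-0.047,0,0.002],[0,0,0],1]
    - [[-0.056,0,0.002],[0,0,0],1]
    - [[-0.066,0,0.002],[0,0,0],1]
    - [[-0.076,0,0.003],[0,0,0],1]
    - [[-0.084,0,0.0045],[0,0,0],1]
    - [[-0.0915,0,0.0065],[0,0,0],1]
    - [[-0.099,0,0.009],[0,0,0],1]

```text
time_s: 5.35
tcp_pos: [0.4654, -0.3046, 0.2444]
eef_rot: [180.0, -0.0, -100.9]
contact_force: [0.8, -3.3, 4.2]
gripper_width: 0.0003
```

Run:
```python
from plant import r
from h import *
s=r.get_state();print(s["time_s"],s["tcp_pos"],s["contact_force"])
c=r.capture("scene")
crop(c,190,90,130,120,5,"pics/g_scene.png")
```

```text
5.35 [ 0.46542274 -0.30456477  0.2443954 ] [ 0.76965207 -3.26768291  4.22104943]
```

View pics/g_scene.png

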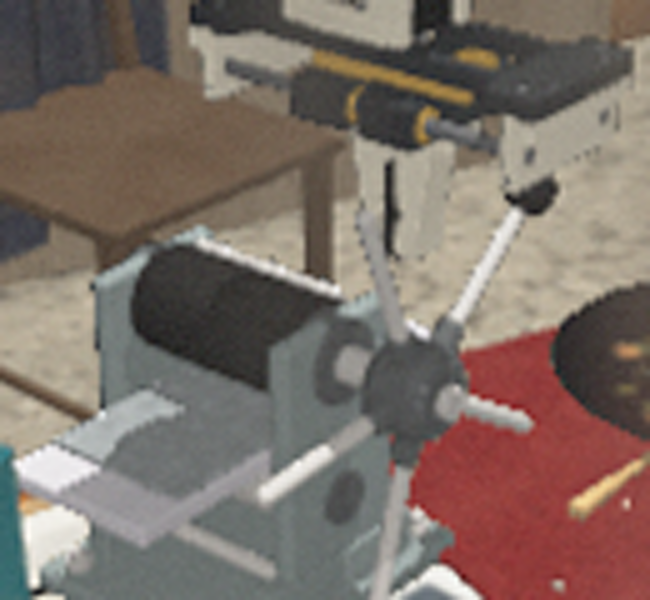

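step_arm:
  increments:
    - [[-0.007,0,0.003],[0,0,0],1]
    - [[-0.014,0,0.0075],[0,0,0],1]
    - [[-0.02,0,0.012],[0,0,0],1]
    - [[-0.0265,0,0.0165],[0,0,0],1]
    - [[-0.032,0,0.0225],[0,0,0],1]
    - [[-0.0365,0,0.027],[0,0,0],1]
    - [[-0.0365,0,0.027],[0,0,0],1]
    - [[-0.0365,0,-0.01],[0,0,0],1]
    - [[-0.0365,0,-0.06],[0,0,0],1]
    - [[-0.0365,0,-0.12],[0,0,0],1]

```text
time_s: 6.4
tcp_pos: [0.4718, -0.269, 0.3554]
eef_rot: [179.9, 0.0, -100.9]
contact_force: [1.8, 0.1, 0.6]
gripper_width: 0.0006
```

Run:
```python
from plant import r
from h import *
s=r.get_state();print(s["time_s"],s["tcp_pos"],s["contact_force"])
c=r.capture("scene")
crop(c,190,90,130,120,5,"pics/i_scene.png")
```

```text
6.4 [ 0.47183231 -0.26899017  0.35535773] [1.83408298 0.07538666 0.59486381]
```

View pics/i_scene.png

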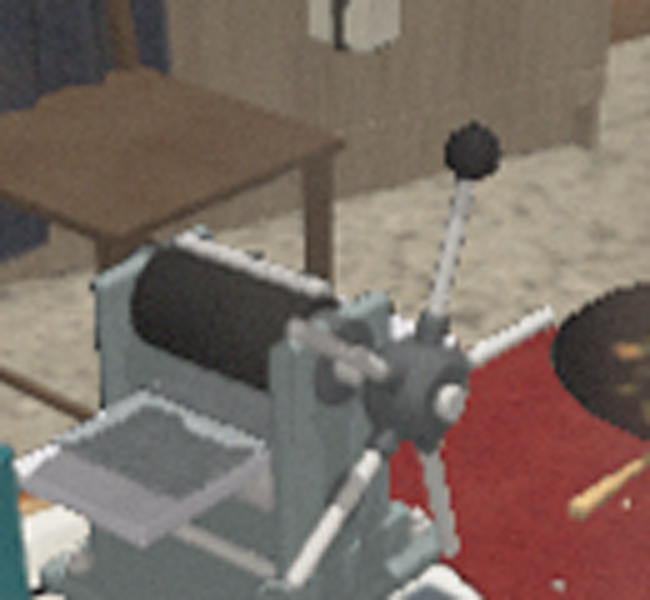

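The ball bar is about 18° short of upright, with the ball at crop (472,152). I'll go round behind it for the last push.

step_arm:
  increments:
    - [[0,0,-0.03],[0,0,0],1]
    - [[0.045,0,-0.03],[0,0,0],1]
    - [[0.09,0,-0.03],[0,0,0],1]
    - [[0.13,0,-0.03],[0,0,0],1]
    - [[0.145,0,-0.02],[0,0,0],1]
    - [[0.145,0,0.02],[0,0,0],1]
    - [[0.145,0,0.06],[0,0,0],1]
    - [[0.145,0,0.1],[0,0,0],1]
    - [[0.145,0,0.107],[0,0,0],1]
    - [[0.145,0,0.107],[0,0,0],1]

```text
time_s: 7.45
tcp_pos: [0.4444, -0.4113, 0.2466]
eef_rot: [179.8, 0.0, -100.9]
contact_force: [0.2, 0.5, 1.2]
gripper_width: 0.0004
```

```bash
cat > ang.py <<'E'
from plant import r
from h import *
s=r.get_state();p=s["tcp_pos"];hub=np.array([.469,-.327,.16]);ex=np.array([.982,-.191,0]);ey=np.array([.191,.982,0])
print(s["time_s"],p.round(4),s["contact_force"].round(1),"press",((p-hub)@ex).round(4),((p-hub)@ey).round(4))
S=r.capture("scene");T=r.capture("top")
import pickle,sys
pickle.dump((S,T),open(f"{sys.argv[1]}.pkl","wb"))
crop(S,190,90,130,120,5,f"pics/{sys.argv[1]}_scene.png");crop(T,270,100,120,110,5,f"pics/{sys.argv[1]}_top.png")
E
python3 ang.py j
```

```text
7.45 [ 0.4444 -0.4113  0.2466] [0.2 0.5 1.2] press -0.008 -0.0875
```

View pics/j_scene.png

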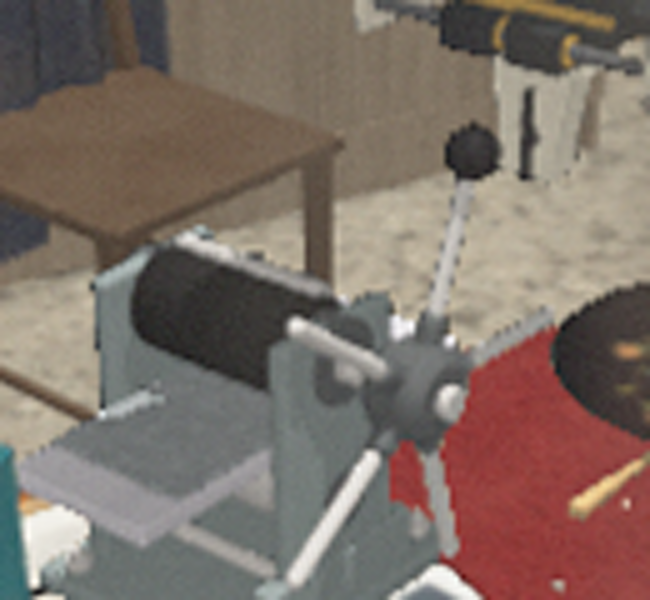

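View pics/j_top.png

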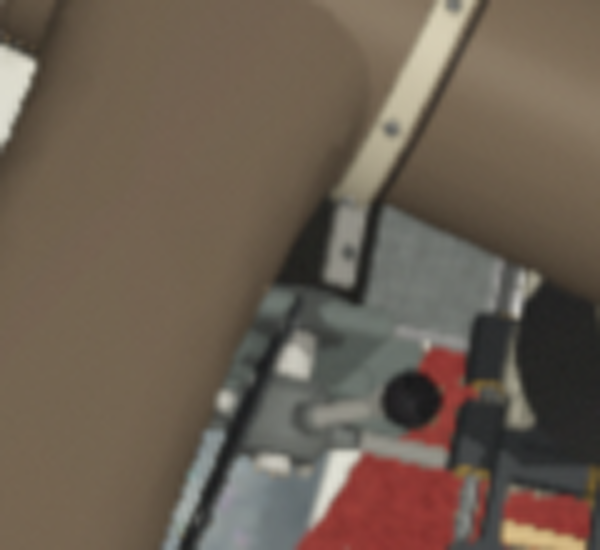

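step_arm:
  increments:
    - [[-0.015,0,0],[0,0,0],1]
    - [[-0.025,0,0],[0,0,0],1]
    - [[-0.032,0,0],[0,0,0],1]
    - [[-0.039,0,0],[0,0,0],1]
    - [[-0.045,0,0],[0,0,0],1]
    - [[-0.05,0,0],[0,0,0],1]
    - [[-0.053,0,0],[0,0,0],1]
    - [[-0.055,0,0],[0,0,0],1]
    - [[-0.055,0,0],[0,0,0],1]

```text
time_s: 8.45
tcp_pos: [0.4551, -0.3573, 0.2472]
eef_rot: [180.0, 0.0, -100.9]
contact_force: [-0.4, -1.4, -0.3]
gripper_width: 0.0004
```

```bash
python3 ang.py k
cat > ball.py <<'E'
import pickle,sys
from h import *
hub=np.array([.469,-.327,.16]);ex=np.array([.982,-.191,0]);ey=np.array([.191,.982,0])
def blob(c,guess,rad=14):
    hsv=c["color"].max(2).astype(int)
    yy,xx=np.mgrid[:384,:512]
    m=((hsv<60)&((xx-guess[0])**2+(yy-guess[1])**2<rad**2)).astype(np.uint8)
    n,l,st,ce=cv2.connectedComponentsWithStats(m)
    k=l[int(guess[1]),int(guess[0])]
    return ce[k],st[k]
for a in sys.argv[1:]:
    f,su,sv,tu,tv=a.split(",");S,T=pickle.load(open(f+".pkl","rb"))
    rs=[]
    for c,g in((S,(float(su)/5+190,float(sv)/5+90)),(T,(float(tu)/5+270,float(tv)/5+100))):
        ce,st=blob(c,g);print(f,ce.round(1),st);rs.append(ray(c,*ce))
    X=tri(rs);v=X-hub
    print(X.round(4),"press",(v@ex).round(4),(v@ey).round(4),v[2].round(4),"alpha",np.degrees(np.arctan2(v@ey,v[2])).round(2),"err",[np.linalg.norm(np.cross(X-o,q)).round(4) for o,q in rs])
    # scene-only: ray with wheel plane
    o,q=rs[0];P=o+q*((hub-o)@ex)/(q@ex);v=P-hub;print("scene-plane alpha",np.degrees(np.arctan2(v@ey,v[2])).round(2),np.linalg.norm(v).round(4))
    print("proj of upright ball",proj(S,hub+[0,0,.12]).round(1),proj(T,hub+[0,0,.12]).round(1))
E
python3 ball.py j,472,152,411,400
```

```text
8.45 [ 0.4551 -0.3573  0.2472] [-0.4 -1.4 -0.3] press -0.0079 -0.0324
j [255.5 191.5] [     0      0    512    384 196530]
j [351.7 179.4] [347 174  11  12  95]
[ 0.5328 -0.4107  0.0171] press 0.0786 -0.07 -0.1429 alpha -153.9 err [np.float64(0.0289), np.float64(0.0289)]
scene-plane alpha 120.88 0.0787
proj of upright ball [[273.3 121.9]] [[334.8 174. ]]
```

View pics/k_scene.png

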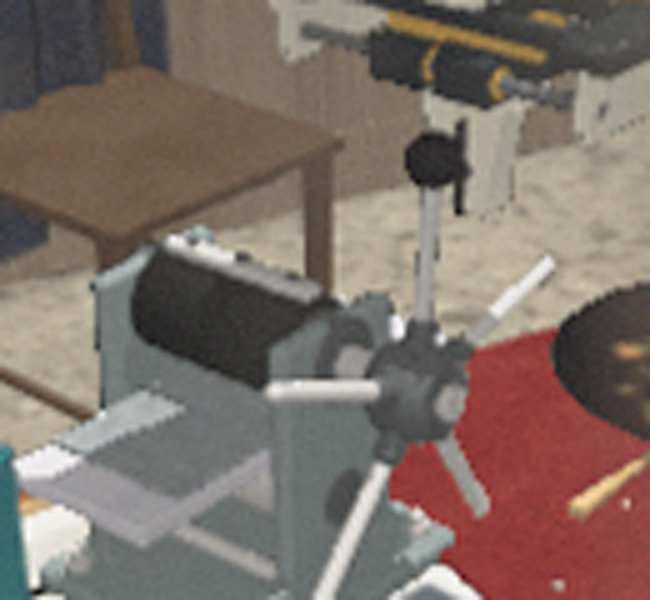

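View pics/k_top.png

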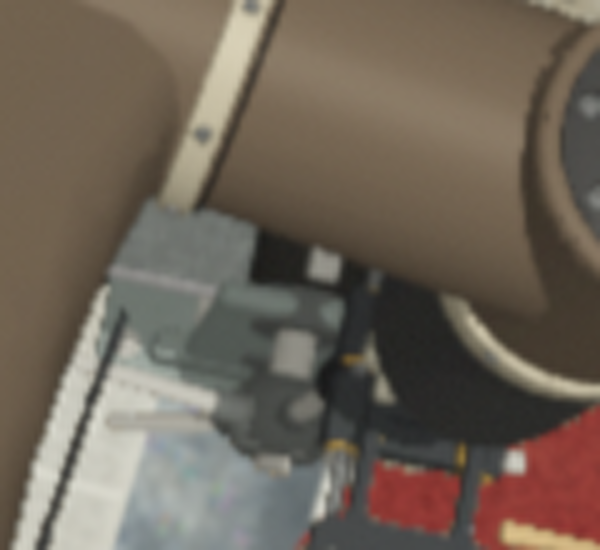

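Ball at crop (434,158), a few degrees short. The finger geometry says about 9 mm more; I'll do that, back off and clear the views, then measure.

step_arm:
  increments:
    - [[-0.003,0,0],[0,0,0],1]
    - [[-0.006,0,0],[0,0,0],1]
    - [[-0.008,0,0],[0,0,0],1]
    - [[-0.009,0,0],[0,0,0],1]
    - [[-0.009,0,0],[0,0,0],1]
    - [[-0.009,0,0],[0,0,0],1]
    - [[0.0,0,0],[0,0,0],1]
    - [[0.03,0,0],[0,0,0],1]
    - [[0.07,0,0],[0,0,0],1]
    - [[0.07,0,0],[0,0,0],1]

```text
time_s: 9.55
tcp_pos: [0.4409, -0.4297, 0.2465]
eef_rot: [179.9, 0.0, -101.1]
contact_force: [0.7, -0.3, -0.3]
gripper_width: 0.0006
```

```bash
python3 ang.py l
```

```text
9.55 [ 0.4409 -0.4297  0.2465] [ 0.7 -0.3 -0.3] press -0.008 -0.1062
```

View pics/l_scene.png

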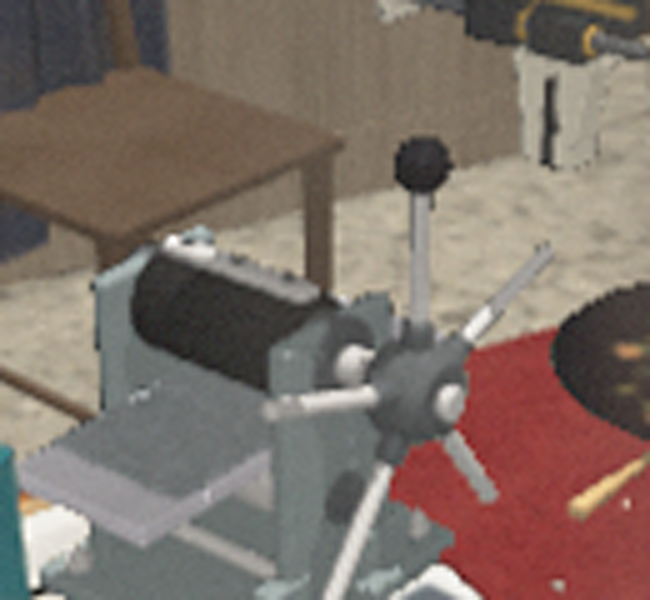

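View pics/l_top.png

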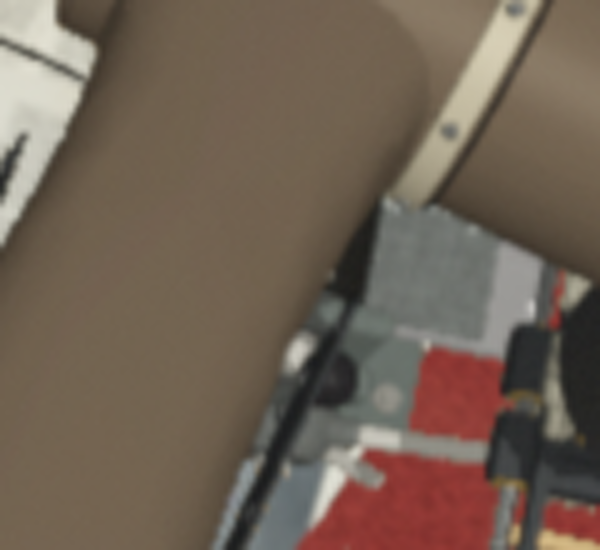

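The ball is at scene (274.1,122.4), close to the predicted upright position (273.3,121.9). I'll move well clear and triangulate all the bar tips.

step_arm:
  increments:
    - [[0.04,0,-0.01],[0,0,0],1]
    - [[0.08,0,-0.03],[0,0,0],1]
    - [[0.12,0.03,-0.05],[0,0,0],1]
    - [[0.16,0.06,-0.05],[0,0,0],1]
    - [[0.2,0.09,-0.05],[0,0,0],1]
    - [[0.22,0.12,-0.05],[0,0,0],1]
    - [[0.23,0.15,-0.05],[0,0,0],1]
    - [[0.23,0.15,-0.05],[0,0,0],1]

```text
time_s: 10.45
tcp_pos: [0.2478, -0.624, 0.2977]
eef_rot: [180.0, 0.0, -101.1]
contact_force: [0.2, 0.2, 0.2]
gripper_width: 0.0003
```

```bash
python3 ang.py m
```

```text
10.45 [ 0.2478 -0.624   0.2977] [0.2 0.2 0.2] press -0.1605 -0.3339
```

View pics/m_scene.png

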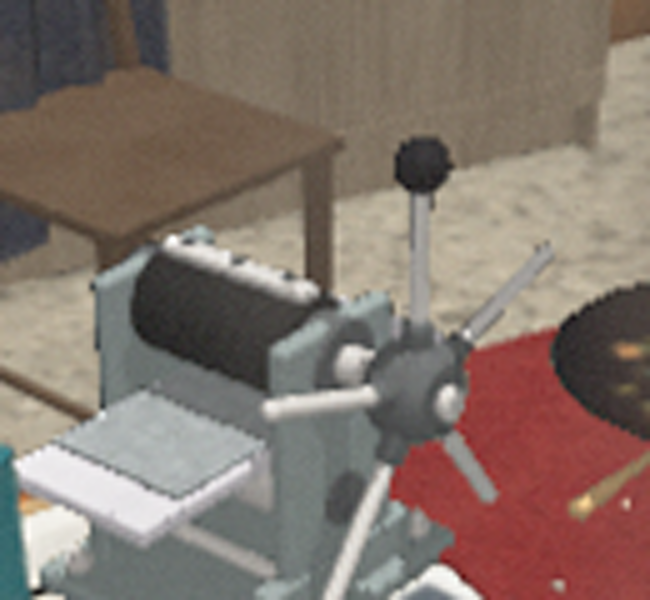

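View pics/m_top.png

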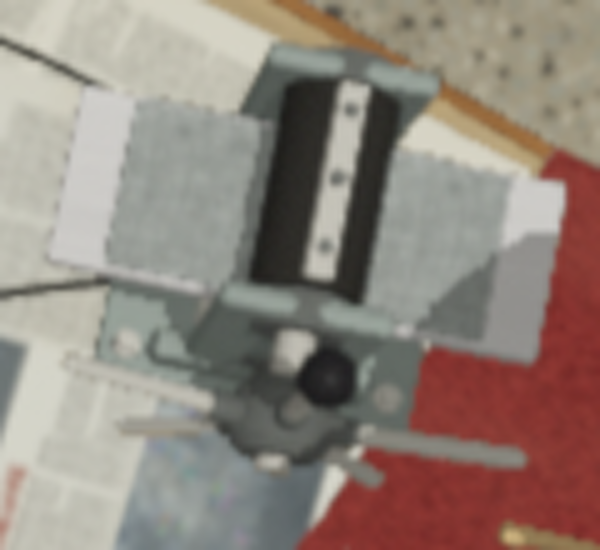

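Run:
```python
import pickle
from h import *
S,T=pickle.load(open("m.pkl","rb"))
crop(S,230,170,60,60,10,"pics/m2.png")
def blob(c,g):
    m=(c["color"].max(2)<75).astype(np.uint8);yy,xx=np.mgrid[:384,:512];m&=((xx-g[0])**2+(yy-g[1])**2<9**2)
    M=cv2.moments(m,True);return M["m10"]/M["m00"],M["m01"]/M["m00"],M["m00"]
print(blob(S,(274,122)),blob(T,(335,175)))
```

```text
(273.8510638297872, 122.67021276595744, 94.0) (334.6715328467153, 174.8978102189781, 137.0)
```

View pics/m2.png

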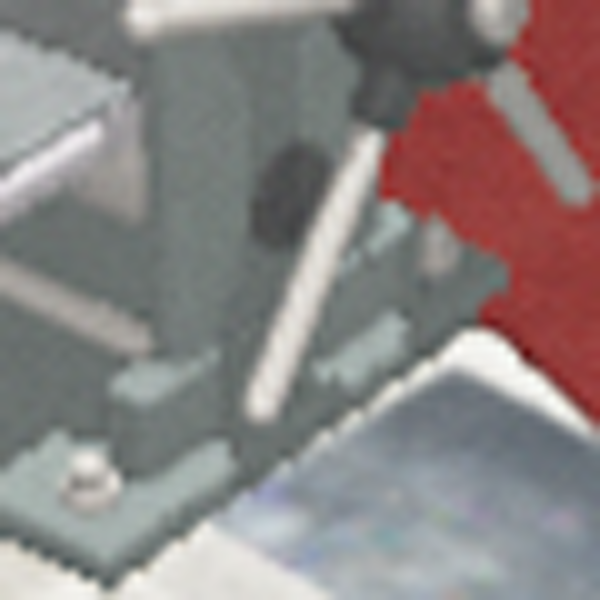

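Run:
```python
import pickle
from h import *
S,T=pickle.load(open("m.pkl","rb"))
f=lambda U,o:(U+.5)/5-.5+o
s=lambda U,V:(f(U,190),f(V,90))
t=lambda U,V:(f(U,270),f(V,100))
L={"left":(s(264,409),t(64,358)),"right":(s(550,246),t(524,460)),"lr":(s(492,500),t(382,484)),"ll":((255.6,211.5),t(119,426)),"ball":((273.85,122.67),(334.67,174.9))}
X={}
for k,(a,b) in L.items():
    rs=[ray(S,*a),ray(T,*b)];x=tri(rs);X[k]=x;print(k,x.round(4),[np.linalg.norm(np.cross(x-o,q)).round(4) for o,q in rs])
P=np.array(list(X.values()));c=P.mean(0);vt=np.linalg.svd(P-c)[2];n=vt[2];n=n*np.sign(n[0]);print("c",c,"n",n,"yaw",np.degrees(np.arctan2(n[1],n[0])))
ey=np.array([-n[1],n[0],0]);ey/=np.linalg.norm(ey)
exp={"ball":0,"left":72,"ll":144,"lr":-144,"right":-72};E=[]
for k in X:
    v=X[k]-c;a=np.degrees(np.arctan2(v@ey,v[2]));E.append((a-exp[k]+180)%360-180);print(k,a.round(1),E[-1].round(2),(v@n).round(4),np.linalg.norm(v).round(4))
print("mean alpha",np.mean(E))
```

```text
left [ 0.4896 -0.2156  0.1971] [np.float64(0.0006), np.float64(0.0006)]
right [ 0.4454 -0.4378  0.1955] [np.float64(0.0005), np.float64(0.0005)]
lr [ 0.454  -0.3982  0.0564] [np.float64(0.0016), np.float64(0.0016)]
ll [ 0.4796 -0.2562  0.063 ] [np.float64(0.0), np.float64(0.0)]
ball [ 0.4674 -0.3269  0.2784] [np.float64(0.0002), np.float64(0.0002)]
c [ 0.46720816 -0.32693855  0.15807232] n [ 0.98180807 -0.1898588  -0.00256053] yaw -10.944580542966568
left 71.0 -0.98 0.0007 0.1201
right -71.7 0.31 -0.0004 0.119
lr -144.5 -0.53 0.0009 0.1248
ll 143.0 -1.04 -0.001 0.1192
ball 0.0 0.03 -0.0002 0.1203
mean alpha -0.4414479477579789
```

The wheel is within about half a degree of upright. I'll check the loose items and that the wheel is at rest, then hand in.

Run:
```python
from plant import r
from h import *
import pickle
A=pickle.load(open("a.pkl","rb"));S=r.capture("scene")
for n,(u0,u1,v0,v1) in {"loose":(205,325,235,325)}.items():
    d=np.abs(A["scene"]["color"][v0:v1,u0:u1].astype(int)-S["color"][v0:v1,u0:u1]).max(2);print(n,d.mean(),(d>60).sum())
M=pickle.load(open("m.pkl","rb"))[0]
d=np.abs(M["color"][100:230,200:310].astype(int)-S["color"][100:230,200:310]).max(2);print("wheel",d.mean(),(d>60).sum())
s=r.get_state();print(s["time_s"],s["contact_force"],np.abs(s["qd"]).max())
r.close_job()
```

```text
loose 2.8235185185185183 31
wheel 3.2873426573426574 2
10.6 [ 0.47075223 -0.34970139  0.30899638] 0.8729897550075922
the job is handed in; nothing more can be done
```

The ball-ended bar now points straight up and the job is handed in, at 10.6 s of the 51 s allowed. I turned the wheel about 138° counter-clockwise with the closed fingertips in three pushes. The first two were on successive bars. The third was a short push on the ball itself, since that bar was already close to upright. The wheel was never gripped.

**Wheel angle:** triangulating all five bar ends from two views put the wheel a mean 0.4° short of upright. The ball alone read 0.0° and single bars disagreed by up to about 1°. The top view shows the clamp strip facing up.

**At rest and clear:** two scene pictures 0.1 to 0.15 s apart showed the wheel unmoved. The gripper was about 0.37 m from the wheel, measuring no contact force beyond noise. In the readings taken during the pushes the force stayed around 5 N.

**Loose items:** in the scene view the bottle, spool and block area looks the same as at the start. 31 scattered pixels differed strongly; I did not look into them, and I took them to be shading because the arm never came near those items.

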